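# Lay out the lens assembly kit

## Task

Set out the assembly kit for the next shift: lay the yellow screwdriver, the plug gauge and the silver-faced lens housing each flat on the black pad that shows its outline, lined up with the outline (blade on blade, the housing's stub on the stub; the gauge may lie either way round), and stand the adhesive bottle upright in the blue cup. Never let the bottle fall over, and leave the blue screwdriver and the steel dish of screws where they are.

Things in the scene. Friction and masses are not known exactly. Their poses are not given: they have to be found in the camera images.
- driver: Yellow-handled screwdriver lying on the desk, 194 mm long, 24 wide, 23 high (all sizes here in mm), 60 g. Origin: on its underside at mid-length. x points along it from handle to blade: the handle spans x = -97 to -12, its middle at x = -54 (24 wide there at most); the thin steel shaft (4 thick) spans x = -4 to 97. z up as it lies.
- gauge: Light grey metal plug gauge with a red ring near one end, a rod 113 mm long, 18 wide and 18 high lying on the desk, about 140 g. Origin: underside, mid-length. x along the rod, z up.
- glue: White adhesive bottle with blue collar and thin white nozzle, standing upright, 126 mm high in all. Origin: centre of its underside, z up to the nozzle. Its solid, graspable body is a cylinder of diameter 34 from z = 0 to 78; the nozzle above that offers no resistance. 75 g.
- housing: Black lens housing with a silver upper face and a round hole, lying flat, 63 x 91 x 22 mm high, 72 g. Origin on its underside. Solid block x = -32 to 30, y = -36 to 44, z = 0 to 20, plus a small stub (11 wide) that sticks out at x = -24 to -13 down to y = -46. Grasp it across x (62 wide), over the block's middle at x = -1, y = 4. z up (silver face up).
- driver_pad: Fixed black foam pad, 214 x 44 mm, 4 thick, with a yellow screwdriver outline. Origin: underside centre. x from the outline's handle to its blade. The screwdriver lies right when its origin is 4 above this origin (on the pad's top) and its axes agree.
- gauge_pad: Fixed black foam pad, 134 x 40 mm, 4 thick, with a white outline of the plug gauge (thick middle, two thinner ends). Origin: underside centre. x along the outline. The gauge lies right, either way round, when its origin is 4 above this origin and its x axis is parallel.
- housing_pad: Fixed black foam pad, 80 x 108 mm, 4 thick, with a silver outline of the lens housing (block with round black hole and a little stub). Origin: on the underside, 1 from the pad's centre. The housing lies right when its origin is 4 above this origin and its axes agree; the outline's stub is at x = -18, y = -40.
- glue_cup: Fixed shallow round blue cup, outside diameter 66 mm, 12 high, inside diameter 56, inner floor 4 above the desk. Origin: centre of its underside. The bottle stands upright inside, centred to within 12.
- driver_tip (a point): The yellow screwdriver's blade end: x = 95 mm in driver's frame (a point of it, not a further object).
- housing_stub (a point): End of the silver-faced housing's stub: x = -18, y = -44 mm in housing's frame (a point of it, not a further object).
- blue_driver: Blue-handled screwdriver lying beyond the work, 217 mm long, 28 wide, 27 high; a bystander. Origin: underside, mid-length; x from handle to blade.
- dish: Round steel dish of small screws beyond the work, diameter 69 mm, 18 high; a bystander. Origin: centre of its underside.
There are look-alikes about, which are no part of the job. What is shaped like the housing but turquoise is not meant.

How it is judged:
At the end, for the whole second after the job is handed in: Screwdriver, gauge and housing each at rest on their own pad: origins within 15 mm horizontally, 1 to 9 mm above, axes within 0.2 rad, blade and stub at the right ends, housing level to 0.1 rad; bottle at rest in the cup within 12 mm of centre, 1 to 9 mm above, upright to 0.1 rad (horizontal distance between driver and driver_pad below 0.015 m and linear speed of each of driver, gauge, glue, housing below 0.02 m/s and angular speed of each of driver, gauge, glue, housing below 0.2 rad/s and z of driver in the frame of driver_pad between 0.001 and 0.009 m and angle between the x axis of driver and the x axis of driver_pad, either way round below 0.2 rad and horizontal distance between gauge and gauge_pad below 0.015 m and z of gauge in the frame of gauge_pad between 0.001 and 0.009 m and angle between the x axis of gauge and the x axis of gauge_pad, either way round below 0.2 rad and horizontal distance between glue and glue_cup below 0.012 m and z of glue in the frame of glue_cup between 0.001 and 0.009 m and horizontal distance between housing and housing_pad below 0.015 m and z of housing in the frame of housing_pad between 0.001 and 0.009 m and angle between the x axis of housing and the x axis of housing_pad, either way round below 0.2 rad and angle between each of glue, housing's own z axis and vertical below 0.1 rad and x of driver_tip in the frame of driver_pad above 0.05 m and y of housing_stub in the frame of housing_pad below -0.02 m); the robot touches nothing.
It fails at once if the bottle is tipped over (angle between glue's own z axis and vertical above 0.7 rad).
It fails at once if the blue screwdriver is moved more than 30 mm (distance of blue_driver from where it was at the start of the episode above 0.03 m).
It fails at once if the dish of screws is moved more than 30 mm (distance of dish from where it was at the start of the episode above 0.03 m).
It also fails if it takes over 109 s, if anything falls off the work surface, if the arm or the gripper's body presses on something with over 40 N, if the wrist force passes 120 N, or if a joint passes its speed limit or range.

## Robot

A 7-joint arm with a two-finger parallel gripper is mounted at the origin on the work surface; the furniture and walls round the work are solid. World frame = base frame: x ahead of the robot, y to its left, z up, the work surface at z = 0. Lengths are in m, angles in rad, forces in N, time in s.
With the tool pointing down it reaches from about 0.35 to 0.9 m from the base axis. Payload 8.1 kg.
Tool frame: the origin (TCP) lies between the finger pads; the fingertips stand ahead of it and the grasp point (between the pads) is the TCP (arm.nose_length is the z of the fingertips in the tool frame, in m); z points along the fingers, y is the line along which they close (so a half turn about z gives the same grasp; the last joint's range is limited). The gripper opens to 92 mm and grips with 3 to 60 N. Pads are 19 mm wide; open, the fingers measure 130 mm over their backs; the gripper's body (75 mm by 190 mm) begins 47 mm behind the grasp point.
Start: joints at [-1.388, 0.434, 0.025, 1.573, -0.012, 1.134, -0.075], TCP at [0.176, 0.6, 0.246] pointing down, gripper open.
Joint ranges: [-2.62, 2.62], [-0.44, 2.09], [-1.27, 1.32], [0.08, 2.57], [-1.32, 4.46], [0.12, 2], [-2.74, 2.74]. Speed limits (rad/s): [2.22, 2.22, 3.01, 3.01, 3.14, 3.14, 3.14].

## Interface

Orientations are given as a rotation vector (axis times angle).
In Python, from cell import sensors, optics, arm gives the robot as it stands.
- The arm moves only by the tool arm_command, never from a script. Its argument "deltas" is one flat list of numbers, 7 for each row, row after row: the turn, a rotation vector about the world's x, y, z as a fraction of full scale, then the shift along the world's x, y, z as a fraction of full scale, then the finger opening in mm, from 0 to 91.8. In form: [wx, wy, wz, dx, dy, dz, fingers, wx, wy, wz, dx, dy, dz, fingers, ...]. A call has 1 to 20 rows; each row is the pose to reach, as a shift and turn from the pose commanded when the call began; what a row does not reach only later rows make up. Full scale, the value 1, is 1 m for a shift and 90 degrees for a turn. A row lasts 1/10 s, in which the tool goes at most 50 mm and 8.59 degrees, less where a joint would pass 70% of its speed; a pose out of reach is approached as far as the arm can. A call with a number of a shift or a turn outside -1 to 1 is refused whole. A call with a gripper value outside its range is refused whole. The fingers move at their own pace and stop on an object; "force" is the grip in N (left out, the last holds). Time passes only in rows, so rows that repeat a pose let the fingers close. It gives the time, the measured TCP pose, the force, the opening and the grip force at its end, in the units of the state.
- sensors.observe(): the state, without advancing time (a new reading comes with each control period).
- optics.get_image(name): name is "scene" or "top" or "wrist"; returns the picture (400x640x3 uint8, blue, green, red); there is no depth.
- optics.calibration(name): a dict with "camera_matrix" (3x3 intrinsics, pixels), "rvec" (rotation vector, rad) and "tvec" (3), from world to camera coordinates, as OpenCV has them. Camera axes: x right, y down, z forward; pixel columns grow to the right and rows downward; lengths in m; the calibration is good to about 2 mm. A picture is of the moment at which its call begins: read the wrist's pose just before it. calibration takes no time and is no camera call; for the wrist camera it gives the pose at the moment of the call.
- arm.sign_off(): hands the job in; it is judged then, once.
The state is a dict: "clock": time; "joints": joint angles; "dq": joint speeds; "joint_efforts": joint torques, N m; "position": TCP position; "ee_rot": TCP orientation; "force": force on the tool from outside, world axes, zero at the start; "ft_torque": the same for the moment, N m; "width": opening from 0.0 (shut) to 1.0 (fully open); "gripper_force": force on a finger pad.
Only numpy, scipy, OpenCV 4.12 (cv2) and the standard library are available. Lean on these libraries where they do the work, as an engineer would, in place of code of your own. Each camera call takes 0.05 s, during which the arm holds its last target. There are 200 camera calls.

## Working session

There is one attempt and no reset: what is moved stays moved. The work goes in short steps, Python scripts to look and compute and a tool call to move; the robot and the scene stay as the last step left them, time stands still between calls to the robot, and variables do not carry over. Pictures are saved under pics/ and viewed, at most 14 in all, crops included, and the job is handed in when it is done.

Besides the shell and the picture viewer there is one more tool, called after "Request:" by a JSON object that holds its "api" and its "payload". arm_command: Moves the arm, as the interface text tells. Its arguments: {"type":"object","properties":{"deltas":{"type":"array","items":{"type":"number"}},"force":{"type":"number"}},"required":["deltas"]}

```bash
mkdir -p pics; ls; python3 - <<'E'
from cell import sensors, optics, arm
import cv2
s=sensors.observe();print({k:s[k] for k in('clock','position','ee_rot','width')},arm.nose_length)
for n in("scene","top"):
    cv2.imwrite(f"pics/{n}0.png",optics.get_image(n)); print(n,optics.calibration(n))
E
```

```text
pics
{'clock': 0.0, 'position': array([0.17610033, 0.5991847 , 0.24495844]), 'ee_rot': array([-4.47426633e-01, -3.10949037e+00,  2.42411124e-03]), 'width': 0.9994606190282738} 0.019
scene {'camera_matrix': array([[374.6669194 ,   0.        , 325.3454805 ],
       [  0.        , 374.6669194 , 203.48290494],
       [  0.        ,   0.        ,   1.        ]]), 'rvec': array([ 2.39559802, -0.70206514,  0.22413949]), 'tvec': array([-0.44511484,  0.3373139 ,  0.82565166])}
top {'camera_matrix': array([[395.3681974 ,   0.        , 315.63935298],
       [  0.        , 395.3681974 , 209.1500493 ],
       [  0.        ,   0.        ,   1.        ]]), 'rvec': array([ 2.1409043 , -2.13218229,  0.16757424]), 'tvec': array([0.11386579, 0.57489999, 0.87343109])}
```

View pics/top0.png

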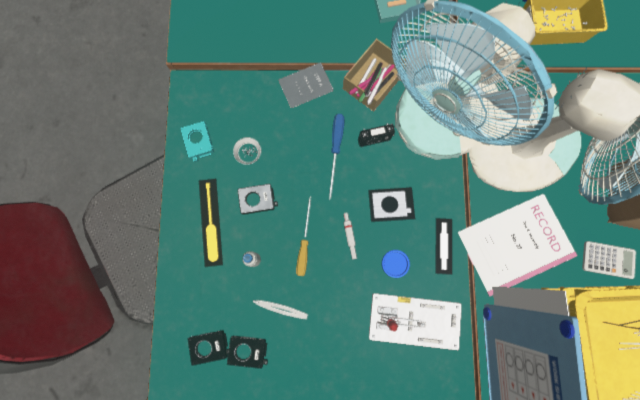

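View pics/scene0.png

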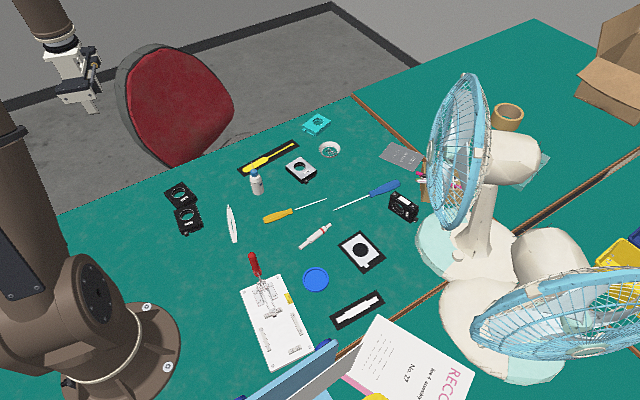

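The top view shows:
- **Driver:** handle (303,260), blade up at (309,198). Its pad is at (210,222).
- **Gauge:** (350,235). Its pad is at (444,246).
- **Housing:** (256,199). Its pad is at (391,204).
- **Glue:** (251,259). The cup is at (396,264).

There are four housing-like things: turquoise (196,140), two black-faced ones (207,347) and (247,351), and the silver-faced one (256,199). The silver-faced one fits the description. I'll confirm it in an enlarged crop.

```bash
cat > h.py <<'E'
import numpy as np, cv2
from cell import sensors, optics, arm
def ray(cal,uv,z):
    R=cv2.Rodrigues(np.array(cal["rvec"]))[0]; t=np.array(cal["tvec"])
    p=np.atleast_2d(np.array(uv,float)); K=np.array(cal["camera_matrix"])
    d=(R.T@np.linalg.inv(K)@np.c_[p,np.ones(len(p))].T).T; c=-R.T@t
    return c+d*((z-c[2])/d[:,2])[:,None]
def blobs(img,lo,hi,box,amin=30):
    m=cv2.inRange(cv2.cvtColor(img,cv2.COLOR_BGR2HSV),lo,hi); k=np.zeros_like(m)
    x0,y0,x1,y1=box; k[y0:y1,x0:x1]=m[y0:y1,x0:x1]
    cs=cv2.findContours(k,cv2.RETR_EXTERNAL,cv2.CHAIN_APPROX_NONE)[0]
    return sorted([c for c in cs if cv2.contourArea(c)>=amin],key=cv2.contourArea,reverse=True)
def rect(cal,c,z):
    w=ray(cal,c[:,0,:],z)[:,:2].astype(np.float32)
    r=cv2.minAreaRect(w); b=cv2.boxPoints(r)
    e=[b[1]-b[0],b[2]-b[1]]; e.sort(key=lambda v:-np.linalg.norm(v))
    return np.array(r[0]),[round(float(np.linalg.norm(v)),4) for v in e],float(np.degrees(np.arctan2(e[0][1],e[0][0])))
E
python3 - <<'E'
from h import *
im=cv2.imread("pics/top0.png"); cal=optics.calibration("top")
def show(n,lo,hi,box,z,amin=30):
    for c in blobs(im,lo,hi,box,amin)[:2]:
        print(n,*[np.round(v,4) for v in rect(cal,c,z)],c[:,0].mean(0).round())
Y=((15,90,90),(35,255,255));K=((0,0,0),(180,255,60));W=((0,0,120),(180,60,255))
show("driver handle",*Y,(285,225,325,285),.011)
show("driver_pad",*K,(190,170,230,275),.004)
show("outline",*Y,(190,170,230,275),.004)
show("gauge",*W,(335,205,365,265),.009)
show("gauge_pad",*K,(430,210,455,280),.004)
show("housing",(0,0,90),(180,60,255),(230,175,283,220),.02)
show("hpad_out",(0,0,120),(180,60,255),(365,182,420,226),.004)
show("hpad",*K,(360,180,420,226),.004)
show("cup",(100,120,90),(125,255,255),(375,245,420,285),.012)
show("gluecollar",(95,60,60),(125,255,255),(235,245,268,275),.08,5)
show("gluewhite",*W,(235,245,268,275),.03,5)
for u in[(309,198),(320,390),(210,222)]:print(u,ray(cal,u,0).round(3))
a=[(180,160,340,280),(320,170,480,290)]
cv2.imwrite("pics/c1.png",np.vstack([cv2.resize(im[y0:y1,x0:x1],(400,300),interpolation=cv2.INTER_CUBIC) for x0,y0,x1,y1 in a]))
E
```

```text
driver handle [0.464  0.1477] [0.0838 0.0227] -7.5235 [302. 258.]
driver_pad [0.5499 0.3716] [0.2073 0.0382] 6.8418 [210. 223.]
outline [0.5514 0.3724] [0.1952 0.0277] 6.8996 [210. 222.]
gauge [0.4997 0.0315] [0.0756 0.0184] 9.9935 [351. 242.]
gauge [0.5567 0.0394] [0.0293 0.0168] -0.4064 [347. 219.]
gauge_pad [ 0.4946 -0.1918] [0.1278 0.0338] -2.548 [444. 246.]
housing [0.605  0.2619] [0.0802 0.0617] -80.5479 [255. 198.]
hpad_out [ 0.5949 -0.0674] [0.0901 0.0642] -86.1438 [390. 204.]
hpad [ 0.5947 -0.0637] [0.032  0.0297] -89.7852 [389. 204.]
hpad [ 0.5948 -0.0682] [0.1029 0.0744] -86.057 [392. 209.]
cup [ 0.4509 -0.0727] [0.0643 0.0631] -89.7621 [395. 263.]
gluecollar [0.4597 0.2664] [0.0189 0.0183] 45.899 [247. 258.]
gluewhite [0.4587 0.264 ] [0.0376 0.0333] 72.1413 [251. 259.]
(309, 198) [[0.61  0.133 0.   ]]
(320, 390) [[0.165 0.105 0.   ]]
(210, 222) [[0.549 0.373 0.   ]]
```

View pics/c1.png

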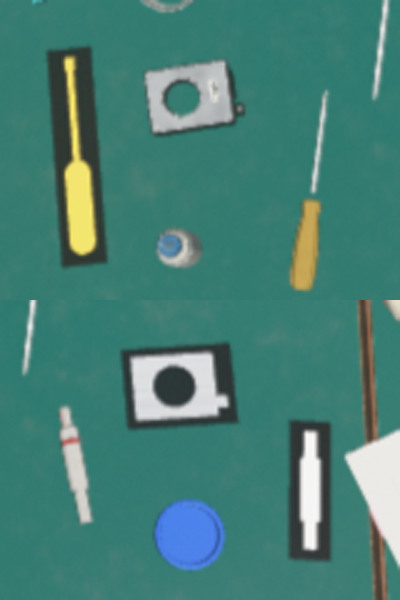

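The crop confirms the targets. The silver-faced housing is at crop (190,97), with its stub on the right at (240,108). The housing pad's stub also points right. The driver's blade and its outline's blade both point up, which is world +x. I'll start with the bottle, because it is tall and in the way.

Request:
{"api": "arm_command", "payload": {"deltas": [0, 0, 0.07, 0.03, -0.035, 0, 70, 0, 0, 0.07, 0.283, -0.334, -0.045, 70, 0, 0, 0.07, 0.283, -0.334, -0.045, 70, 0, 0, 0.07, 0.283, -0.334, -0.045, 70, 0, 0, 0.07, 0.283, -0.334, -0.045, 70, 0, 0, 0.07, 0.283, -0.334, -0.045, 70, 0, 0, 0.07, 0.283, -0.334, -0.045, 70, 0, 0, 0.07, 0.283, -0.334, -0.045, 70, 0, 0, 0.07, 0.283, -0.334, -0.045, 70, 0, 0, 0.07, 0.283, -0.334, -0.045, 70, 0, 0, 0.07, 0.283, -0.334, -0.045, 70, 0, 0, 0.07, 0.283, -0.334, -0.045, 70, 0, 0, 0.07, 0.283, -0.334, -0.045, 70], "force": 30}}

```text
clock: 1.4
position: [0.4583, 0.2671, 0.2008]
ee_rot: [-0.272, -3.129, -0.001]
force: [-0.1, 0.4, 0.0]
width: 0.763
gripper_force: 0.0
```

```bash
python3 - <<'E'
from h import *
s=sensors.observe();print(s['clock'],s['position'],s['ee_rot'],s['joints'].round(2))
cal=optics.calibration("wrist");cv2.imwrite("pics/w1.png",optics.get_image("wrist"))
R=cv2.Rodrigues(cal["rvec"])[0];print((-R.T@cal["tvec"]).round(3),R[2].round(2), cal["camera_matrix"][0,0])
for z in(0,.034,.078):
  print(cv2.projectPoints(np.array([[.459,.265,z]]),cal["rvec"],cal["tvec"],cal["camera_matrix"],None)[0].ravel())
E
```

```text
1.4 [0.45826575 0.26712324 0.20075034] [-2.71776554e-01 -3.12942946e+00 -7.51268771e-04] [-0.73  0.33  0.13  1.87 -0.05  0.95  0.82]
[0.386 0.279 0.339] [ 0.26 -0.05 -0.96] 339.97045698911694
[317.87868643 177.92875632]
[317.72090041 185.79035267]
[317.46021302 198.77894981]
```

View pics/w1.png

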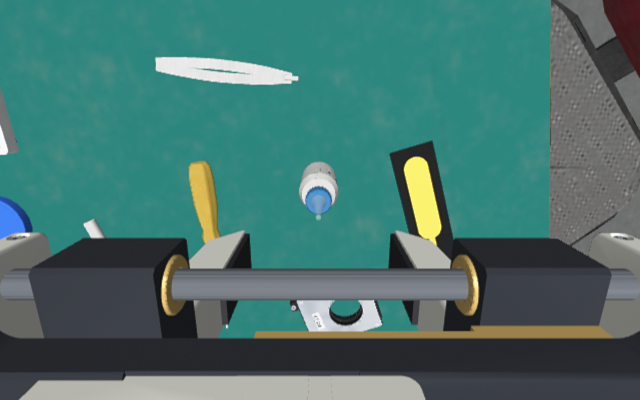

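The wrist view shows the bottle's blue collar at (319,199). My estimate predicted (317,199), so the position is good to about 1 mm.

Request:
{"api": "arm_command", "payload": {"deltas": [0, 0, 0, 0, 0, -0.04, 70, 0, 0, 0, 0, 0, -0.08, 70, 0, 0, 0, 0, 0, -0.12, 70, 0, 0, 0, 0, 0, -0.145, 70, 0, 0, 0, 0, 0, -0.145, 70, 0, 0, 0, 0, 0, -0.145, 20, 0, 0, 0, 0, 0, -0.145, 20, 0, 0, 0, 0, 0, -0.145, 20, 0, 0, 0, 0, 0, -0.145, 20, 0, 0, 0, 0, 0, -0.145, 20, 0, 0, 0, 0, 0, -0.145, 20, 0, 0, 0, 0, 0, -0.145, 20, 0, 0, 0, 0, 0, -0.145, 20], "force": 30}}

```text
clock: 2.75
position: [0.4595, 0.2659, 0.0564]
ee_rot: [0.276, 3.129, 0.001]
force: [-0.2, -0.5, 6.5]
width: 0.364
gripper_force: 30.0
```

Request:
{"api": "arm_command", "payload": {"deltas": [0, 0, 0, 0, 0, 0.02, 20, 0, 0, 0, 0, 0, 0.05, 20, 0, 0, 0, 0, -0.015, 0.075, 20, 0, 0, 0, 0, -0.045, 0.08, 20, 0, 0, 0, 0, -0.085, 0.08, 20, 0, 0, 0, -0.002, -0.125, 0.08, 20, 0, 0, 0, -0.004, -0.165, 0.08, 20, 0, 0, 0, -0.006, -0.205, 0.08, 20, 0, 0, 0, -0.007, -0.245, 0.08, 20, 0, 0, 0, -0.008, -0.285, 0.08, 20, 0, 0, 0, -0.008, -0.315, 0.08, 20, 0, 0, 0, -0.008, -0.332, 0.08, 20, 0, 0, 0, -0.008, -0.338, 0.08, 20, 0, 0, 0, -0.008, -0.338, 0.08, 20, 0, 0, 0, -0.008, -0.338, 0.08, 20, 0, 0, 0, -0.008, -0.338, 0.055, 20, 0, 0, 0, -0.008, -0.338, 0.03, 20, 0, 0, 0, -0.008, -0.338, 0.03, 20, 0, 0, 0, -0.008, -0.338, 0.03, 20]}}

```text
clock: 4.65
position: [0.451, -0.0714, 0.0859]
ee_rot: [-0.273, -3.128, -0.0]
force: [0.4, 0.0, -0.8]
width: 0.362
gripper_force: 30.0
```

```bash
python3 - <<'E'
from h import *
s=sensors.observe();print(s['position'],s['width'],s['force'])
cal=optics.calibration("wrist");im=optics.get_image("wrist")
for c in blobs(im,(100,120,60),(125,255,255),(0,0,640,400),20)[:4]:
  print(rect(cal,c,.012),c[:,0].mean(0),cv2.contourArea(c))
cv2.imwrite("pics/w2.png",im)
E
```

```text
[ 0.45104892 -0.07138792  0.08585215] 0.3624995397430864 [ 0.3666264   0.03528247 -0.83142916]
(array([ 0.44354236, -0.07145613]), [0.0648, 0.054], 80.01998138427734) [318.16519174 206.64306785] 3868.5
(array([ 0.52609003, -0.07140666]), [0.0248, 0.0127], -8.74433422088623) [338.24691358 312.60493827] 305.5
(array([ 0.52139008, -0.09806958]), [0.0248, 0.012], -11.2160005569458) [300.49382716 312.55555556] 302.5
```

View pics/w2.png

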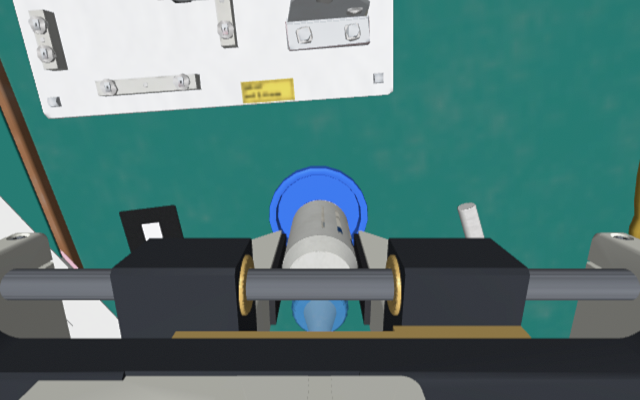

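The cup's centre is near (0.450,-0.0715), right under the bottle. It shows at pixel (318,215) with the bottle at (318,235). I'll lower, release, and move on to the driver.

Request:
{"api": "arm_command", "payload": {"deltas": [0, 0, 0, 0, 0, -0.015, 20, 0, 0, 0, 0, 0, -0.025, 20, 0, 0, 0, 0, 0, -0.025, 20, 0, 0, 0, 0, 0, -0.025, 20, 0, 0, 0, 0, 0, -0.025, 60, 0, 0, 0, 0, 0, -0.025, 60, 0, 0, 0, 0, 0, -0.025, 60, 0, 0, 0, 0, 0, -0.025, 60, 0, 0, 0, 0, 0, -0.025, 60, 0, 0, 0, 0, 0, 0.02, 60, 0, 0, 0, 0, 0, 0.07, 60, 0, 0, 0, 0, 0, 0.1, 60, 0, 0, 0.033, 0.013, 0.221, 0.1, 60, 0, 0, 0.033, 0.013, 0.221, 0.1, 60, 0, 0, 0.033, 0.013, 0.221, 0.1, 60, 0, 0, 0.033, 0.013, 0.221, 0.08, 60, 0, 0, 0.033, 0.013, 0.221, 0.06, 60, 0, 0, 0.033, 0.013, 0.221, 0.05, 60, 0, 0, 0.033, 0.013, 0.221, 0.05, 60]}}

```text
clock: 6.6
position: [0.463, 0.1481, 0.1343]
ee_rot: [-0.193, -3.133, 0.003]
force: [-0.5, -1.0, 0.3]
width: 0.649
gripper_force: 0.0
```

```bash
cat >> h.py <<'E'
def look(n,lo,hi,box,z,name="wrist",k=3,amin=60,save=None):
    cal=optics.calibration(name);im=optics.get_image(name)
    if save: cv2.imwrite(save,im)
    for c in blobs(im,lo,hi,box,amin)[:k]:
        print(n,*[np.round(v,4) for v in rect(cal,c,z)],c[:,0].min(0),c[:,0].max(0))
E
python3 - <<'E'
from h import *
s=sensors.observe();print(s['position'],s['ee_rot'])
look("handle",(12,90,60),(35,255,255),(150,0,480,240),.011,save="pics/w3.png")
look("cup",(100,120,90),(125,255,255),(375,245,420,285),.012,"top")
look("gluewhite",(0,0,120),(180,60,255),(375,235,420,285),.05,"top",save="pics/t3.png",amin=5)
E
```

```text
[0.46302151 0.14808048 0.1342929 ] [-0.19300038 -3.13265362  0.00316003]
handle [0.4595 0.1488] [0.0783 0.0229] -6.3431 [306 144] [335 239]
cup [ 0.4509 -0.0727] [0.0643 0.0631] -89.7621 [382 250] [409 277]
gluewhite [ 0.451  -0.0695] [0.0383 0.0314] -89.7532 [389 256] [406 270]
```

View pics/w3.png

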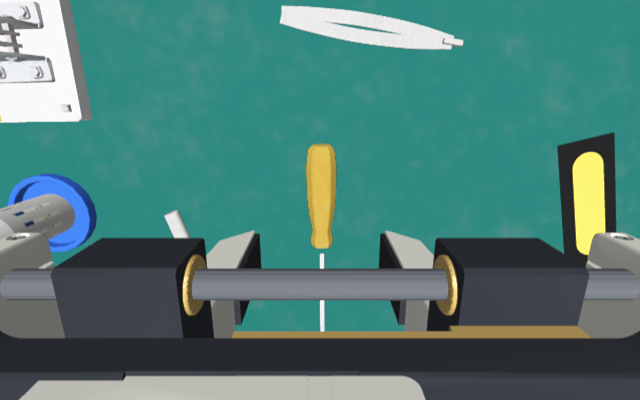

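The wrist view shows the driver's handle at (321,195), centred between the fingers. The bottle stands in the cup at the left, (50,215). I'll grasp the handle now.

Request:
{"api": "arm_command", "payload": {"deltas": [0, 0, 0, 0, 0, -0.04, 60, 0, 0, 0, 0, 0, -0.08, 60, 0, 0, 0, 0, 0, -0.105, 60, 0, 0, 0, 0, 0, -0.111, 60, 0, 0, 0, 0, 0, -0.111, 60, 0, 0, 0, 0, 0, -0.111, 5, 0, 0, 0, 0, 0, -0.111, 5, 0, 0, 0, 0, 0, -0.111, 5, 0, 0, 0, 0, 0, -0.111, 5, 0, 0, 0, 0, 0, -0.111, 5, 0, 0, 0, 0, 0, -0.111, 5, 0, 0, 0, 0, 0, -0.111, 5, 0, 0, 0, 0, 0, -0.111, 5], "force": 40}}

```text
clock: 8.05
position: [0.4644, 0.1488, 0.025]
ee_rot: [0.195, 3.135, 0.001]
force: [-0.7, 0.9, 6.6]
width: 0.231
gripper_force: 40.0
```

Request:
{"api": "arm_command", "payload": {"deltas": [0, 0, 0, 0, 0, 0.03, 5, 0, 0, 0, 0, 0, 0.06, 5, 0, 0, 0.03, 0, 0.02, 0.07, 5, 0, 0, 0.06, 0.01, 0.06, 0.07, 5, 0, 0, 0.1, 0.02, 0.1, 0.07, 5, 0, 0, 0.14, 0.03, 0.14, 0.07, 5, 0, 0, 0.152, 0.0325, 0.18, 0.07, 5, 0, 0, 0.152, 0.0325, 0.21, 0.07, 5, 0, 0, 0.152, 0.0325, 0.2175, 0.07, 5, 0, 0, 0.152, 0.0325, 0.2175, 0.07, 5, 0, 0, 0.152, 0.0325, 0.2175, 0.05, 5, 0, 0, 0.152, 0.0325, 0.2175, 0.03, 5, 0, 0, 0.152, 0.0325, 0.2175, 0.03, 5, 0, 0, 0.152, 0.0325, 0.2175, 0.03, 5]}}

```text
clock: 9.45
position: [0.4969, 0.3645, 0.0548]
ee_rot: [0.177, -3.136, 0.002]
force: [0.4, -0.9, -1.1]
width: 0.23
gripper_force: 40.0
```

```bash
python3 - <<'E'
from h import *
s=sensors.observe();print(s['position'],s['ee_rot'],s['width'])
look("y",(12,90,60),(35,255,255),(150,0,480,300),.011+.03,save="pics/w4.png")
E
```

```text
[0.49693604 0.36448131 0.05482675] [ 1.77425227e-01 -3.13585571e+00  2.03241638e-03] 0.23023238343256094
y [0.4753 0.3617] [0.0553 0.0245] 7.641 [293 157] [345 268]
y [0.5049 0.3906] [0.0248 0.0047] 14.9416 [364 255] [375 299]
y [0.5106 0.3406] [0.0248 0.0046] -1.9566 [264 255] [275 299]
```

View pics/w4.png

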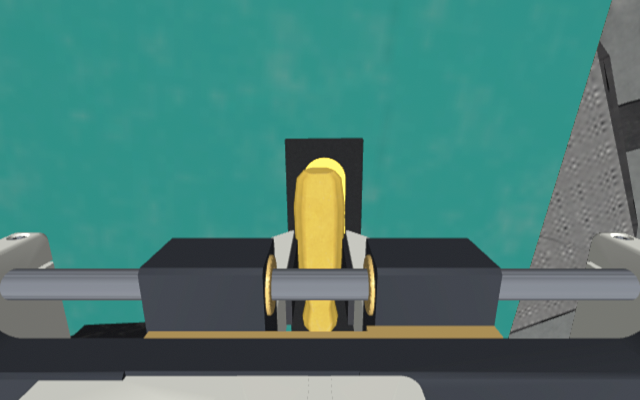

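The handle at (320,200) lies over the outline and pad, which are centred at about column 323. I'll lower, release, and go to hover over the gauge.

Request:
{"api": "arm_command", "payload": {"deltas": [0, 0, 0, 0, 0.001, -0.015, 5, 0, 0, 0, 0, 0.001, -0.025, 5, 0, 0, 0, 0, 0.001, -0.025, 5, 0, 0, 0, 0, 0.001, -0.025, 5, 0, 0, 0, 0, 0.001, -0.025, 50, 0, 0, 0, 0, 0.001, -0.025, 50, 0, 0, 0, 0, 0.001, -0.025, 50, 0, 0, 0, 0, 0.001, -0.025, 50, 0, 0, 0, 0, 0.001, 0.02, 50, 0, 0, 0, 0, 0.001, 0.08, 50, 0, 0, 0.03, 0.0205, -0.3315, 0.08, 50, 0, 0, 0.03, 0.0205, -0.3315, 0.08, 50, 0, 0, 0.03, 0.0205, -0.3315, 0.08, 50, 0, 0, 0.03, 0.0205, -0.3315, 0.08, 50, 0, 0, 0.03, 0.0205, -0.3315, 0.08, 50, 0, 0, 0.03, 0.0205, -0.3315, 0.08, 50, 0, 0, 0.03, 0.0205, -0.3315, 0.08, 50, 0, 0, 0.03, 0.0205, -0.3315, 0.08, 50, 0, 0, 0.03, 0.0205, -0.3315, 0.08, 50]}}

```text
clock: 11.4
position: [0.5173, 0.034, 0.1349]
ee_rot: [-0.25, 3.131, 0.0]
force: [0.3, 1.2, 0.6]
width: 0.542
gripper_force: 0.0
```

```bash
python3 - <<'E'
from h import *
s=sensors.observe();print(s['position'],s['ee_rot'],s['width'])
look("g",(0,0,120),(180,60,255),(260,100,380,240),.009,save="pics/w5.png")
look("handle",(12,90,90),(35,255,255),(190,170,230,275),.012,"top",save="pics/t5.png")
a=cv2.imread("pics/w5.png");b=cv2.imread("pics/t5.png")[160:280,180:340]
cv2.imwrite("pics/c5.png",np.hstack([cv2.resize(a,(480,300)),cv2.resize(b,(320,300))]))
E
```

```text
[0.51728619 0.0339582  0.1349364 ] [-2.50391406e-01  3.13127143e+00  3.39319252e-04] 0.5421570297833828
g [0.4997 0.0323] [0.0794 0.0178] 10.8548 [310 124] [333 222]
g [0.5474 0.0413] [0.0175 0.0124] -80.2297 [312 225] [333 239]
handle [0.5506 0.3656] [0.1922 0.0285] 2.7786 [206 182] [218 261]
```

View pics/c5.png

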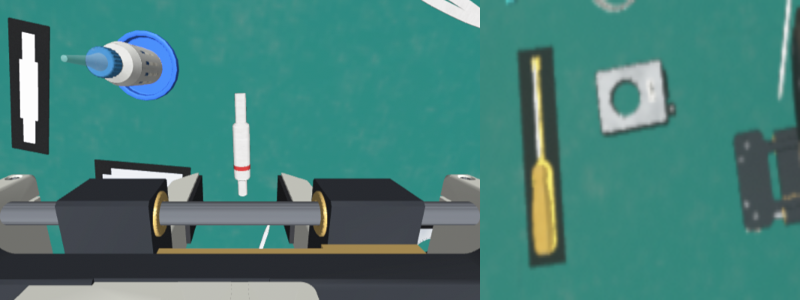

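The driver lies on its pad in the right sense. In the wrist picture the gauge is centred between the fingers, with its red ring at (241,168). The bottle is upright in the cup.

Request:
{"api": "arm_command", "payload": {"deltas": [0, 0, 0.01, 0, 0.001, -0.04, 50, 0, 0, 0.01, 0, 0.001, -0.08, 50, 0, 0, 0.01, 0, 0.001, -0.105, 50, 0, 0, 0.01, 0, 0.001, -0.112, 50, 0, 0, 0.01, 0, 0.001, -0.112, 50, 0, 0, 0.01, 0, 0.001, -0.112, 5, 0, 0, 0.01, 0, 0.001, -0.112, 5, 0, 0, 0.01, 0, 0.001, -0.112, 5, 0, 0, 0.01, 0, 0.001, -0.112, 5, 0, 0, 0.01, 0, 0.001, -0.112, 5, 0, 0, 0.01, 0, 0.001, -0.112, 5, 0, 0, 0.01, 0, 0.001, -0.112, 5], "force": 40}}

```text
clock: 12.7
position: [0.5176, 0.0357, 0.0233]
ee_rot: [-0.278, 3.128, 0.0]
force: [-1.5, 0.1, 7.1]
width: 0.19
gripper_force: 40.0
```

Request:
{"api": "arm_command", "payload": {"deltas": [0, 0, 0, 0, 0, 0.04, 5, 0, 0, 0, 0, 0, 0.08, 5, 0, 0, 0, 0, 0, 0.12, 5, 0, 0, -0.04, 0, -0.03, 0.12, 5, 0, 0, -0.08, 0, -0.07, 0.12, 5, 0, 0, -0.12, 0, -0.11, 0.12, 5, 0, 0, -0.141, -0.01, -0.15, 0.12, 5, 0, 0, -0.141, -0.02, -0.19, 0.12, 5, 0, 0, -0.141, -0.022, -0.22, 0.12, 5, 0, 0, -0.141, -0.022, -0.229, 0.12, 5, 0, 0, -0.141, -0.022, -0.229, 0.12, 5, 0, 0, -0.141, -0.022, -0.229, 0.12, 5, 0, 0, -0.141, -0.022, -0.229, 0.08, 5, 0, 0, -0.141, -0.022, -0.229, 0.05, 5, 0, 0, -0.141, -0.022, -0.229, 0.05, 5, 0, 0, -0.141, -0.022, -0.229, 0.05, 5]}}

```text
clock: 14.3
position: [0.4954, -0.192, 0.0729]
ee_rot: [-0.066, -3.14, -0.001]
force: [-0.5, -1.1, -1.5]
width: 0.19
gripper_force: 40.0
```

```bash
python3 - <<'E'
from h import *
s=sensors.observe();print(s['position'],s['ee_rot'],s['width'])
look("pad",(0,0,0),(180,255,60),(230,80,410,235),.004,save="pics/w6.png")
E
```

```text
[ 0.49539603 -0.191966    0.07294389] [-6.59907903e-02 -3.13978852e+00 -1.25680200e-03] 0.18978023143548292
pad [ 0.4662 -0.1894] [0.0781 0.0392] -2.7178 [290 111] [355 234]
```

View pics/w6.png

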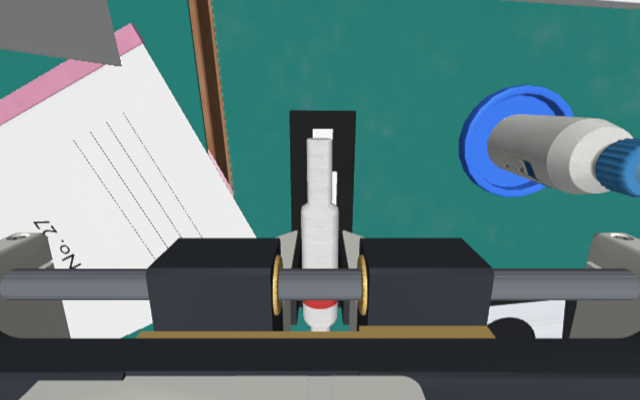

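The gauge at (320,190) lies over its pad, which is centred at column 323. I'll lower, release, and go to hover over the housing.

Request:
{"api": "arm_command", "payload": {"deltas": [0, 0, 0, 0, 0.001, -0.03, 5, 0, 0, 0, 0, 0.001, -0.045, 5, 0, 0, 0, 0, 0.001, -0.045, 5, 0, 0, 0, 0, 0.001, -0.045, 5, 0, 0, 0, 0, 0.001, -0.045, 40, 0, 0, 0, 0, 0.001, -0.045, 40, 0, 0, 0, 0, 0.001, -0.045, 40, 0, 0, 0, 0, 0.001, 0, 40, 0, 0, 0, 0, 0.001, 0.05, 40, 0, 0, 0, 0, 0.001, 0.1, 40, 0, 0, -0.09, 0.02, 0.04, 0.12, 80, 0, 0, -0.18, 0.04, 0.08, 0.12, 80, 0, 0, -0.27, 0.06, 0.13, 0.12, 80, 0, 0, -0.36, 0.08, 0.18, 0.12, 80, 0, 0, -0.45, 0.1, 0.23, 0.12, 80, 0, 0, -0.54, 0.11, 0.28, 0.12, 80, 0, 0, -0.63, 0.11, 0.33, 0.12, 80, 0, 0, -0.72, 0.11, 0.38, 0.12, 80, 0, 0, -0.81, 0.11, 0.43, 0.1, 80, 0, 0, -0.868, 0.11, 0.456, 0.068, 80]}}

```text
clock: 16.35
position: [0.6064, 0.264, 0.1461]
ee_rot: [2.035, 2.391, 0.01]
force: [0.9, 0.7, 0.1]
width: 0.87
gripper_force: 0.0
```

Request:
{"api": "arm_command", "payload": {"deltas": [0, 0, 0, 0, 0, 0, 80, 0, 0, 0, 0, 0, 0, 80, 0, 0, 0, 0, 0, 0, 80]}}

```text
clock: 16.65
position: [0.6059, 0.2576, 0.1446]
ee_rot: [2.033, 2.393, 0.0]
force: [0.3, -1.0, 0.8]
width: 0.874
gripper_force: 0.0
```

```bash
python3 - <<'E'
from h import *
s=sensors.observe();print(s['position'],s['ee_rot'],s['width'])
look("gauge",(0,0,120),(180,60,255),(430,210,455,280),.012,"top",save="pics/t7.png")
im=optics.get_image("wrist");b=cv2.imread("pics/t7.png")[170:290,320:480]
cv2.imwrite("pics/c7.png",np.hstack([cv2.resize(im,(480,300)),cv2.resize(b,(320,300))]))
cv2.imwrite("pics/w7.png",im)
E
```

```text
[0.60591525 0.25761357 0.14463102] [2.03312543e+00 2.39342445e+00 3.15861172e-04] 0.8739296925803058
gauge [ 0.4953 -0.1914] [0.1148 0.0238] -2.8466 [440 221] [450 269]
```

View pics/c7.png

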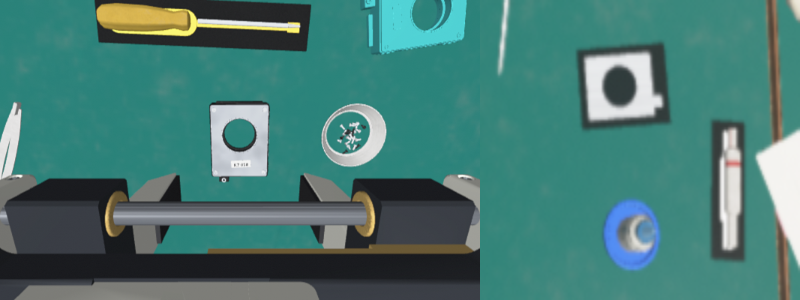

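The gauge lies on its pad. In the wrist view the silver housing is at crop (239,140), stub at (224,180), between the fingers. The dish is at crop (352,136) on the right. I'll measure the housing's silver face once more, and the finger-to-dish margin.

```bash
python3 - <<'E'
from h import *
s=sensors.observe();print(s['position'],s['ee_rot'])
look("h",(0,0,90),(180,60,255),(265,120,375,240),.021,k=1)
cal=optics.calibration("wrist");print("dish left edge",ray(cal,[(428,180),(430,170)],.018).round(3))
E
```

```text
[0.60622906 0.25735578 0.14508231] [2.03459727e+00 2.39222130e+00 1.94267682e-03]
h [0.6045 0.2628] [0.0787 0.0613] -80.542 [280 139] [359 235]
dish left edge [[0.689 0.283 0.018]
 [0.689 0.292 0.018]]
```

Request:
{"api": "arm_command", "payload": {"deltas": [0, 0, 0, -0.001, 0.0055, -0.04, 80, 0, 0, 0, -0.001, 0.0055, -0.08, 80, 0, 0, 0, -0.001, 0.0055, -0.11, 80, 0, 0, 0, -0.001, 0.0055, -0.121, 80, 0, 0, 0, -0.001, 0.0055, -0.121, 80, 0, 0, 0, -0.001, 0.0055, -0.121, 45, 0, 0, 0, -0.001, 0.0055, -0.121, 45, 0, 0, 0, -0.001, 0.0055, -0.121, 45, 0, 0, 0, -0.001, 0.0055, -0.121, 45, 0, 0, 0, -0.001, 0.0055, -0.121, 45, 0, 0, 0, -0.001, 0.0055, -0.121, 45], "force": 40}}

```text
clock: 17.9
position: [0.6053, 0.2651, 0.0246]
ee_rot: [2.032, 2.395, 0.004]
force: [-0.3, -0.3, 8.1]
width: 0.67
gripper_force: 40.0
```

Request:
{"api": "arm_command", "payload": {"deltas": [0, 0, 0, 0, 0, 0.03, 45, 0, 0, 0, 0, 0, 0.07, 45, 0, 0, 0, 0, -0.01, 0.1, 45, 0, 0, -0.03, 0, -0.05, 0.1, 45, 0, 0, -0.062, -0.002, -0.09, 0.1, 45, 0, 0, -0.062, -0.004, -0.13, 0.1, 45, 0, 0, -0.062, -0.006, -0.17, 0.1, 45, 0, 0, -0.062, -0.008, -0.21, 0.1, 45, 0, 0, -0.062, -0.01, -0.25, 0.1, 45, 0, 0, -0.062, -0.01, -0.29, 0.1, 45, 0, 0, -0.062, -0.01, -0.315, 0.1, 45, 0, 0, -0.062, -0.01, -0.3255, 0.09, 45, 0, 0, -0.062, -0.01, -0.3255, 0.06, 45, 0, 0, -0.062, -0.01, -0.3255, 0.04, 45, 0, 0, -0.062, -0.01, -0.3255, 0.04, 45, 0, 0, -0.062, -0.01, -0.3255, 0.04, 45]}}

```text
clock: 19.5
position: [0.5942, -0.0598, 0.0628]
ee_rot: [-2.145, -2.294, 0.0]
force: [0.2, -0.2, -0.5]
width: 0.672
gripper_force: 40.0
```

```bash
python3 - <<'E'
from h import *
s=sensors.observe();print(s['position'],s['ee_rot'],s['width'])
look("h",(0,0,90),(180,60,255),(220,60,420,270),.061,save="pics/w8.png",k=2)
look("pad",(0,0,0),(180,255,60),(220,60,420,235),.004,k=2)
E
```

```text
[ 0.5941868  -0.0597817   0.06275258] [-2.14515133e+00 -2.29409616e+00  3.82223914e-04] 0.6719932323494469
h [ 0.592  -0.0415] [0.06   0.0379] 3.8771 [250 187] [388 268]
h [ 0.5904 -0.015 ] [0.0445 0.0047] 3.8732 [267 164] [373 175]
pad [ 0.5908 -0.0267] [0.0844 0.027 ] 5.537 [249 149] [389 194]
pad [ 0.5937 -0.0626] [0.0387 0.0092] 3.8409 [288 220] [350 234]
```

View pics/w8.png

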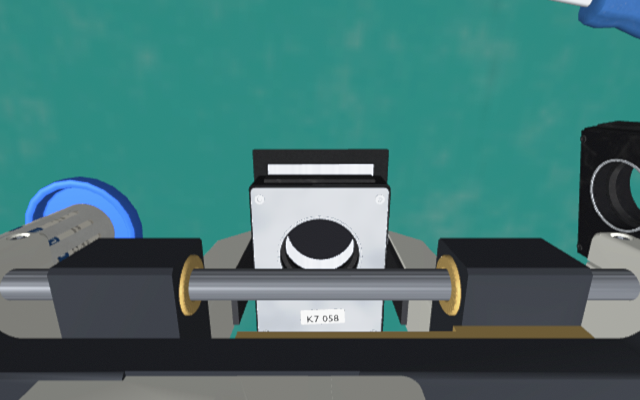

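The housing at (320,258) and the outline's far edge at row 164 should agree better than this. The wrist and top estimates of the pad's y differ by about 10 mm, so I'll check before releasing.

```bash
python3 - <<'E'
from h import *
cal=optics.calibration("wrist");s=sensors.observe();print(s['position'],s['dq'].round(3))
f=lambda n,u,z:print(n,ray(cal,u,z).round(4).tolist())
f("pad far edge",[(255,150),(388,150)],.004); f("outline far",[(268,164),(373,164)],.004)
f("housing far top edge",[(251,188),(387,188)],.061)
f("cup left,right,top",[(26,215),(142,215),(75,178)],.012)
c=optics.calibration("top");im=cv2.imread("pics/t7.png")
o=blobs(im,(0,0,120),(180,60,255),(365,182,420,226))[0];x=o[:,0]
print(x.min(0),x.max(0)); print("outline left/right",ray(c,[(x[:,0].min(),206),(x[:,0].max()+1,206)],.004).round(4))
sc=optics.calibration("scene");ims=cv2.imread("pics/scene0.png")
o=blobs(ims,(0,0,120),(180,60,255),(335,230,390,272))
print("scene",[np.round(v,4) for v in rect(sc,o[0],.004)])
E
```

```text
[ 0.59505585 -0.06024318  0.06384177] [ 0.002 -0.008  0.004 -0.004 -0.    -0.002  0.003]
pad far edge [[0.5536, -0.0177, 0.004], [0.631, -0.0125, 0.004]]
outline far [[0.5614, -0.0254, 0.004], [0.6232, -0.0213, 0.004]]
housing far top edge [[0.5623, -0.0257, 0.061], [0.6205, -0.0218, 0.061]]
cup left,right,top [[0.421, -0.0639, 0.012], [0.4892, -0.0593, 0.012], [0.4526, -0.0394, 0.012]]
[372 191] [411 218]
outline left/right [[ 0.5895 -0.0209  0.004 ]
 [ 0.5899 -0.1183  0.004 ]]
scene [array([ 0.5957, -0.0674]), array([0.0907, 0.0635]), np.float64(-86.1873)]
```

That was my error. The first outline figure was cast onto the wrong height. At z=0.004 the outline's far edge (-0.023) matches the housing's far edge (-0.024), and the scene camera agrees. I'll lower and release.

Request:
{"api": "arm_command", "payload": {"deltas": [0, 0, 0, 0, 0, -0.02, 45, 0, 0, 0, 0, 0, -0.035, 45, 0, 0, 0, 0, 0, -0.035, 45, 0, 0, 0, 0, 0, -0.035, 45, 0, 0, 0, 0, 0, -0.035, 80, 0, 0, 0, 0, 0, -0.035, 80, 0, 0, 0, 0, 0, -0.035, 80, 0, 0, 0, 0, 0, -0.035, 80, 0, 0, 0, 0, 0, 0.01, 80, 0, 0, 0, 0, 0, 0.06, 80, 0, 0, 0, 0, 0, 0.11, 80, 0, 0, 0, -0.03, 0.04, 0.15, 80, 0, 0, 0, -0.06, 0.09, 0.18, 80, 0, 0, 0, -0.09, 0.14, 0.2, 80, 0, 0, 0, -0.12, 0.19, 0.2, 80, 0, 0, 0, -0.15, 0.24, 0.2, 80, 0, 0, 0, -0.18, 0.29, 0.2, 80, 0, 0, 0, -0.21, 0.34, 0.2, 80, 0, 0, 0, -0.25, 0.4, 0.2, 80, 0, 0, 0, -0.25, 0.4, 0.2, 80]}}

```text
clock: 21.6
position: [0.3663, 0.3036, 0.2629]
ee_rot: [-2.147, -2.293, -0.001]
force: [-0.3, 0.1, 0.3]
width: 0.872
gripper_force: 0.0
```

```bash
python3 - <<'E'
from h import *
s=sensors.observe();print(s['clock'],s['position'],s['width'],s['force'])
W=((0,0,120),(180,60,255))
look("housing",(0,0,120),W[1],(365,182,420,226),.024,"top",k=2,save="pics/t9.png")
look("driver",(12,90,90),(35,255,255),(190,170,230,275),.012,"top",k=2)
look("gauge",*W,(430,210,455,280),.012,"top",k=2)
look("collar",(95,60,60),(109,255,255),(385,245,420,285),.09,"top",k=2,amin=10)
im=cv2.imread("pics/t9.png");b=im[100:290,170:480]
cv2.imwrite("pics/c9.png",cv2.resize(b,(800,490),interpolation=cv2.INTER_CUBIC))
E
```

```text
21.6 [0.36626864 0.30361176 0.26288618] 0.8720239390449125 [-0.27049067  0.13145549  0.34810692]
housing [ 0.5944 -0.0634] [0.0788 0.061 ] -86.3802 [374 190] [408 216]
driver [0.5516 0.3656] [0.1901 0.0285] 2.7787 [206 182] [218 260]
gauge [ 0.4953 -0.1914] [0.1148 0.0238] -2.8466 [440 221] [450 269]
collar [ 0.4499 -0.0617] [0.0605 0.054 ] -1.3515 [385 249] [410 277]
```

View pics/c9.png

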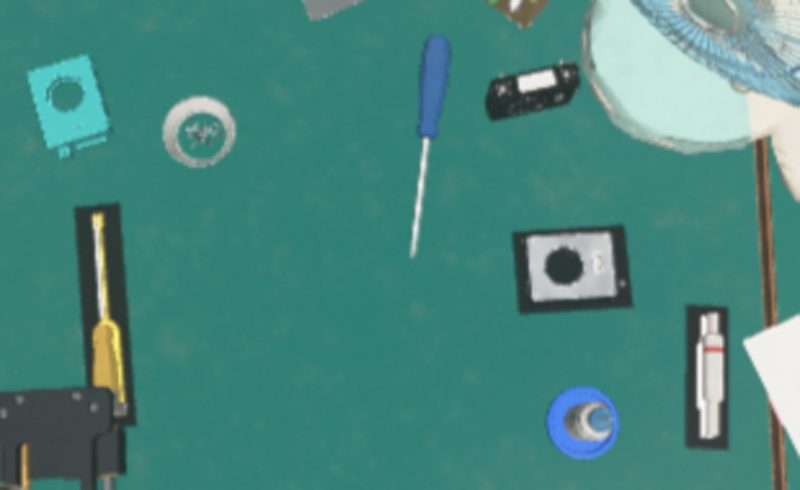

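All four things are in place. In the final crop the driver is on its pad at (105,310), the housing at (571,266), the gauge at (708,375), and the bottle is upright in the cup at (585,422). The blue driver and the dish have not moved. I'll hand it in.

```bash
python3 -c "
from cell import arm
print(arm.sign_off())"
```

```text
the job is handed in; nothing more can be done
None
```

The kit is set out and handed in at about 22 s of the 109 s: driver, gauge and housing lie on their pads and the bottle stands in the cup, with the blue screwdriver and dish left alone, all confirmed by camera; the sign-off returned no verdict.

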